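# Tip the notched punch case out of a packed rack and stand it in the job tray

### The arm

A 6-joint arm with a two-finger parallel gripper is mounted at the origin on the work surface. World frame = base frame: x ahead of the robot, y to its left, z up, the work surface at z = 0. Lengths are in m, angles in degrees, forces in N, time in s.
With the tool pointing down it reaches from about 0.35 to 0.975 m from the base axis. Payload 4.9 kg.
Tool frame: the origin (TCP) lies midway between the tips of the shut fingers; the grasp point (between the pads) lies ctrl.grip_point_offset behind it (ctrl.grip_point_offset is the distance from the TCP to the grasp point, in m); z points along the fingers, y is the direction in which the jaws open and shut (so a half turn about z gives the same grasp; the last joint's range is limited). The gripper opens to 85 mm and grips with 20 to 120 N. Pads are 22 mm wide; open, the fingers measure 114 mm over their backs; the gripper's body (76 mm by 85 mm) begins 54 mm behind the grasp point. The pads swing forward as they close: fully open they stand 13 mm farther back than shut.
Start: joints at [-73.51, 3.019, 92.412, -0, 84.569, -6.818], TCP at [0.247, -0.574, 0.231] pointing down, gripper open.
Joint ranges: [-172.51, 172.51], [-57.92, 126.97], [3.15, 148.05], [-58.71, 238.71], [5.1, 150.11], [-179.66, 179.66]. Speed limits (degrees/s): [147.25, 147.25, 180, 180, 180, 180].

### API

Orientations are given as a 3x3 rotation matrix whose columns are the frame's x, y, z axes.
In Python, from station import ctrl gives the robot as it stands.
- The arm moves only by the tool play_rows, never from a script. Its argument "deltas" is a list of rows, each a list of 7 numbers: the turn, a rotation vector about the tool's x, y, z in rad, then the shift along the tool's x, y, z in cm, then the opening in per cent of the stroke, from 0 (shut) to 100 (fully open). In form: [[ax, ay, az, tx, ty, tz, hand], ...]. A call has 1 to 8 rows; each row shifts and turns the commanded pose from where the row before left it, along the tool's axes as they then stand; what a row does not reach is not made up. A row lasts 1/8 s, in which the tool goes at most 62.5 mm and 10.7 degrees, less where a joint would pass 70% of its speed; a pose out of reach is approached as far as the arm can. A call with a gripper value outside its range is refused whole. The fingers move at their own pace and stop on an object; "squeeze" is the grip in N (left out, the last holds). Time passes only in rows, so rows that do not move let the fingers close. It gives the time, the measured TCP pose, the force and the opening at its end, in the units of the state.
- ctrl.get_obs(): the state, without advancing time (a new reading comes with each control period).
- ctrl.get_image(name): name is "scene" or "top"; returns a dict with "img" (400x640x3 uint8, red, green, blue), "fx", "fy", "cx", "cy" (pixels), "R" (3x3) and "t" (3): a world point X has camera coordinates R X + t. Camera axes: x right, y down, z forward; pixel columns grow to the right and rows downward; lengths in m; the calibration is good to about 2 mm. A picture is of the moment at which its call begins. There is no depth.
- ctrl.close_job(): hands the job in, once; it reports no verdict.
The state is a dict: "time": time; "q": joint angles; "dq": joint speeds; "joint_efforts": joint torques, N m; "tcp_pos": TCP position; "ee_rot": TCP orientation; "force": force on the tool from outside, world axes, zero at the start; "torque": the same for the moment, N m; "finger_gap": finger opening in m.
Only numpy, scipy, OpenCV 4.12 (cv2) and the standard library are available. Lean on these libraries where they do the work, as an engineer would, in place of code of your own. Each camera call takes 0.05 s, during which the arm holds its last target. There are 200 camera calls.

### The job

One of the slim wooden cases packed in the rack on the bench has a finger notch cut in its top. Hook that case by its notch and tip it forwards in its place until it leans over on the rack's front rail, then take it by its sides, pull it free and set it down without dropping it, standing upright on its base inside the shallow aluminium tray. Leave the other cases standing in the rack and do not push away the jar and the pliers that lie between rack and tray.

Things in the scene. Friction and masses are not known exactly. Their poses are not given: they have to be found in the camera images.
- notched_case: the wanted case: loose wooden block 80 mm deep (x) x 36 thick (y) x 135 tall (z), 0.3 to 0.55 kg, one of five side by side in the rack (not an end one), 1 mm from its neighbours. Origin: centre of its underside, z up, -x its front. Its top is notched over the whole thickness from x = -22 to +22 mm, 20 mm deep, leaving an 18 mm long post at the front and one at the back
- notch (a point): middle of the notch's floor in the wanted case, 115 mm above the centre of its underside
- front_edge (a point): middle of the wanted case's front bottom edge (case x = -40 mm), about which it tips forwards. It balances at about 0.54 rad of tilt: let go before that it falls back, beyond that it falls forwards onto the rail and stays there by itself, leaning about 0.7 to 0.8 rad
- rack: fixed plywood rack, 205 mm wide (y), open above and in front; origin on the bench below the row's front, x to its back. Floor 12 mm above the bench; case origins start at x = 39, y = -74, -37, 0, 37 and 74 mm, with the case axes along the rack's. Lip at x = -8 to -2 mm, 6 mm above the floor; side walls 9 mm thick, 85 high; back wall at x = 88 to 96 mm, 50 high
- rail (a point): middle of the rack's lean rail, a round steel bar 10 mm thick along y in front of the rack; its axis is at rack x = -50 mm, 64 mm above the bench, carried at both ends by like bars from the side walls
- tray: fixed shallow aluminium tray, 150 (x) x 130 (y) mm outside, 16 mm high, walls and floor 5 mm thick (inner floor 5 mm above the bench); origin on the bench under its centre
- case_a: one of the four plain cases of the row: same wooden block shape as the notched case, 80 (x, depth) x 36 (y) mm in plan, but with a flat, unbroken top 128 mm above its underside; 0.4 kg; origin at the centre of its underside, z up, -x its front
- case_b: one of the four plain cases of the row: same wooden block shape as the notched case, 80 (x, depth) x 36 (y) mm in plan, but with a flat, unbroken top 135 mm above its underside; 0.4 kg; origin at the centre of its underside, z up, -x its front
- case_c: one of the four plain cases of the row: same wooden block shape as the notched case, 80 (x, depth) x 36 (y) mm in plan, but with a flat, unbroken top 135 mm above its underside; 0.4 kg; origin at the centre of its underside, z up, -x its front
- case_d: one of the four plain cases of the row: same wooden block shape as the notched case, 80 (x, depth) x 36 (y) mm in plan, but with a flat, unbroken top 131 mm above its underside; 0.4 kg; origin at the centre of its underside, z up, -x its front
- jar: bystander: small glass jar 48 mm wide, 62 mm high, origin under its centre
- pliers: bystander: orange-handled pliers about 145 mm long lying along their x, 12 mm high, origin at their pivot, on the bench

How it is judged (in metres and radians):
On the way, in this order (a step that is already met when the one before it is completed fails the run):
1. the notched case, still in its place in the rack, is tipped forwards over the rail (tilt above 0.6 rad) (angle between notched_case's own z axis and vertical above 0.6 rad and x of notch in the frame of rack below -0.02 m and z of notched_case in the frame of rack below 0.07 m and x of notched_case in the frame of rack above 0.01 m), for 0.2 s.
2. it is pulled free of the rack (its underside more than 150 mm from the rack's origin) (distance between notched_case and rack above 0.15 m), for 0.1 s.
At the end, for the whole second after the job is handed in: the notched case stands upright (within 0.08 rad) on the tray's floor, the centre of its underside within 50 mm of the tray's centre along both tray axes, at rest and released; the other four cases stand upright (within 0.15 rad) within 30 mm of where they were (x of notched_case in the frame of tray between -0.05 and 0.05 m and y of notched_case in the frame of tray between -0.05 and 0.05 m and z of notched_case in the frame of tray below 0.01 m and angle between notched_case's own z axis and vertical below 0.08 rad and linear speed of notched_case below 0.02 m/s and angle between each of case_a, case_b, case_c, case_d's own z axis and vertical below 0.15 rad and distance of each of case_a, case_b, case_c, case_d from where it was at the start of the episode below 0.03 m); the robot touches nothing.
It fails at once if the notched case is dropped into the tray (faster than 0.5 m/s within 60 mm of its floor) (linear speed of notched_case above 0.5 m/s and horizontal distance between notched_case and tray below 0.08 m and z of notched_case in the frame of tray below 0.065 m).
It fails at once if another case is tipped over (tilt above 0.5 rad) (angle between any of case_a, case_b, case_c, case_d's own z axis and vertical above 0.5 rad).
It fails at once if the jar or the pliers are moved by more than 40 mm (distance of any of jar, pliers from where it was at the start of the episode above 0.04 m).
It also fails if it takes over 61 s, if anything falls off the work surface, if the arm or the gripper's body presses on something with over 40 N, if the wrist force passes 120 N, or if a joint passes its speed limit or range.

## Working session

There is one attempt and no reset: what is moved stays moved. The work goes in short steps, Python scripts to look and compute and a tool call to move; the robot and the scene stay as the last step left them, time stands still between calls to the robot, and variables do not carry over. Pictures are saved under pics/ and viewed, about 8 in all and at most 12, crops included, and the job is handed in when it is done.

Besides the shell and the picture viewer there is one more tool, called after "Request:" by a JSON object that holds its "fn" and its "kwargs". play_rows: Moves the arm, as the interface text tells. Its arguments: {"type":"object","properties":{"deltas":{"type":"array"},"squeeze":{"type":"number"}},"required":["deltas"]}

```bash
ls; mkdir -p pics
python3 - <<'E'
from station import ctrl
import cv2,numpy as np
np.set_printoptions(precision=4,suppress=True)
for n in("scene","top"):
    d=ctrl.get_image(n); cv2.imwrite(f"pics/{n}0.png",d["img"][:,:,::-1]); print(n,d["fx"],d["fy"],d["cx"],d["cy"]);print(np.array(d["R"]),np.array(d["t"]), -np.array(d["R"]).T@d["t"])
print(ctrl.get_obs(),ctrl.grip_point_offset)
E
```

```text
pics
scene 385.2398206119475 385.2398206119475 316.5448492116106 197.2890289732347
[[ 0.5182  0.8552  0.0028]
 [ 0.6258 -0.3769 -0.6829]
 [-0.5829  0.3557 -0.7305]] [-0.2952 -0.279   1.2195] [ 1.0385 -0.2865  0.7012]
top 453.45723576798395 453.45723576798395 316.6155386713586 197.7158876128191
[[ 0.0193 -0.9994  0.0295]
 [-0.9912 -0.023  -0.1301]
 [ 0.1307 -0.0268 -0.9911]] [-0.0202  0.553   0.9585] [0.4233 0.0182 1.0225]
{'time': 0.1, 'q': array([-73.5111,   3.0554,  92.4846,   0.    ,  84.57  ,  -6.8187]), 'dq': array([ 0.0514,  0.0133, -0.1763, -0.1164, -0.0183,  0.0542]), 'joint_efforts': array([  0.001 , -39.4903, -37.1362,  -0.0001,   0.0039,   0.    ]), 'tcp_pos': array([ 0.2471, -0.5734,  0.2302]), 'ee_rot': array([[ 0.9184,  0.3957, -0.0005],
       [ 0.3957, -0.9184,  0.0018],
       [ 0.0002, -0.0019, -1.    ]]), 'force': array([-0.6849,  1.166 , -0.236 ]), 'torque': array([0.029 , 0.023 , 0.0027]), 'finger_gap': 0.08564771869600135} 0.0187
```

View pics/scene0.png

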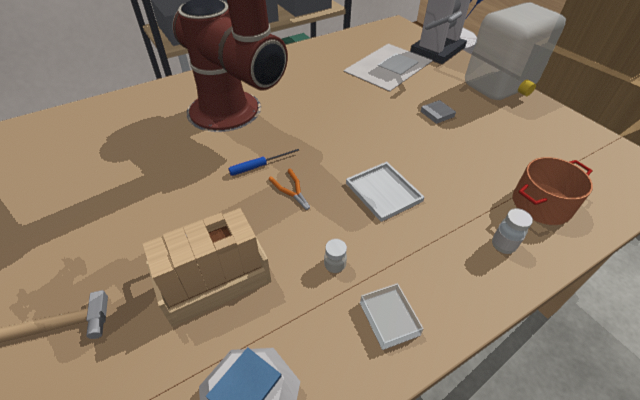

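View pics/top0.png

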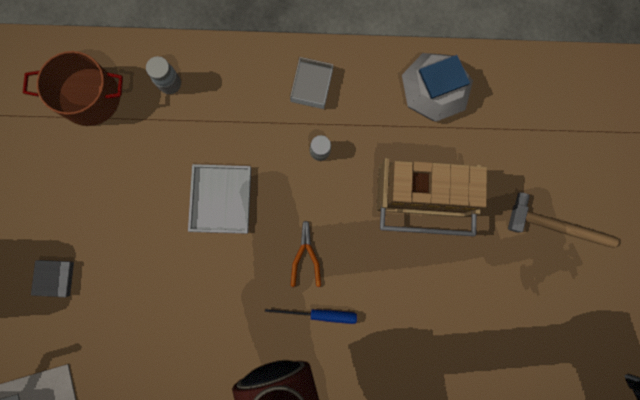

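The top view shows the rack at about (433,195) with its rail on the robot side (row 230). The notch is in the second case from the left, at (422,182). The tray is the larger one, at (220,198), the jar is at (320,147) and the pliers at (306,250). Next I enlarge the rack in both views.

```bash
cat > h.py <<'E'
import numpy as np,cv2
np.set_printoptions(precision=4,suppress=True)
C={"scene":(385.2398,316.5448,197.289,np.array([[.5182,.8552,.0028],[.6258,-.3769,-.6829],[-.5829,.3557,-.7305]]),np.array([-.2952,-.279,1.2195])),
"top":(453.4572,316.6155,197.7159,np.array([[.0193,-.9994,.0295],[-.9912,-.023,-.1301],[.1307,-.0268,-.9911]]),np.array([-.0202,.553,.9585]))}
def ray(cam,px,z):
    f,cx,cy,R,t=C[cam]; o=-R.T@t; d=R.T@np.array([(px[0]-cx)/f,(px[1]-cy)/f,1]); return o+d*(z-o[2])/d[2]
def proj(cam,X):
    f,cx,cy,R,t=C[cam]; c=R@np.asarray(X)+t; return c[:2]/c[2]*f+[cx,cy]
E
python3 - <<'E'
from h import *
t=cv2.imread("pics/top0.png"); s=cv2.imread("pics/scene0.png")
a=cv2.resize(t[145:245,370:500],None,fx=6,fy=6,interpolation=cv2.INTER_CUBIC)
b=cv2.resize(s[200:330,130:285],None,fx=5,fy=4.6,interpolation=cv2.INTER_CUBIC)
cv2.imwrite("pics/c1.png",np.clip(a*1.8,0,255));cv2.imwrite("pics/c2.png",b)
# tray
hsv=cv2.cvtColor(t,cv2.COLOR_BGR2HSV)
m=((hsv[...,1]<60)&(hsv[...,2]>90)).astype(np.uint8)
for x0,y0,x1,y1 in[(170,150,270,250)]:
    k=np.zeros_like(m);k[y0:y1,x0:x1]=m[y0:y1,x0:x1]
    c=max(cv2.findContours(k,0,2)[0],key=cv2.contourArea); c=cv2.convexHull(c)
    bx=cv2.boxPoints(cv2.minAreaRect(c)); print(bx)
    P=np.array([ray("top",p,.016) for p in bx]);print(P,P.mean(0),np.linalg.norm(P-np.roll(P,1,0),axis=1))
k=cv2.inRange(hsv,(3,150,100),(18,255,255)); k[:210]=0;k[300:]=0
ys,xs=np.nonzero(k);print("pliers px",xs.min(),xs.max(),ys.min(),ys.max())
print("jar",ray("top",(320,145),.062),ray("scene",(336,246),.062),"pliers tip",ray("top",(306,224),0.006),ray("top",(293,285),0.006),ray("top",(320,285),0.006))
E
```

```text
[[187.4782 231.1318]
 [190.6646 163.1561]
 [250.0965 165.942 ]
 [246.9101 233.9176]]
[[0.4753 0.2737 0.016 ]
 [0.6276 0.2751 0.016 ]
 [0.6246 0.1421 0.016 ]
 [0.4719 0.1433 0.016 ]] [0.5498 0.2086 0.016 ] [0.1305 0.1523 0.133  0.1527]
pliers px 290 319 244 286
jar [ 0.6655 -0.0129  0.062 ] [ 0.6647 -0.0116  0.062 ] pliers tip [0.4973 0.0134 0.006 ] [0.3622 0.039  0.006 ] [ 0.3633 -0.0205  0.006 ][ WARN:0@0.091] global loadsave.cpp:1063 imwrite_ Unsupported depth image for selected encoder is fallbacked to CV_8U.
```

View pics/c1.png

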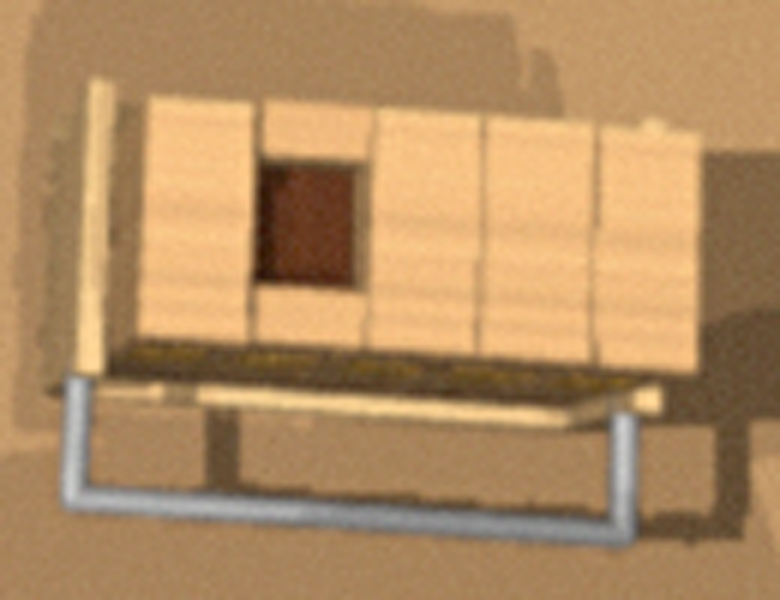

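View pics/c2.png

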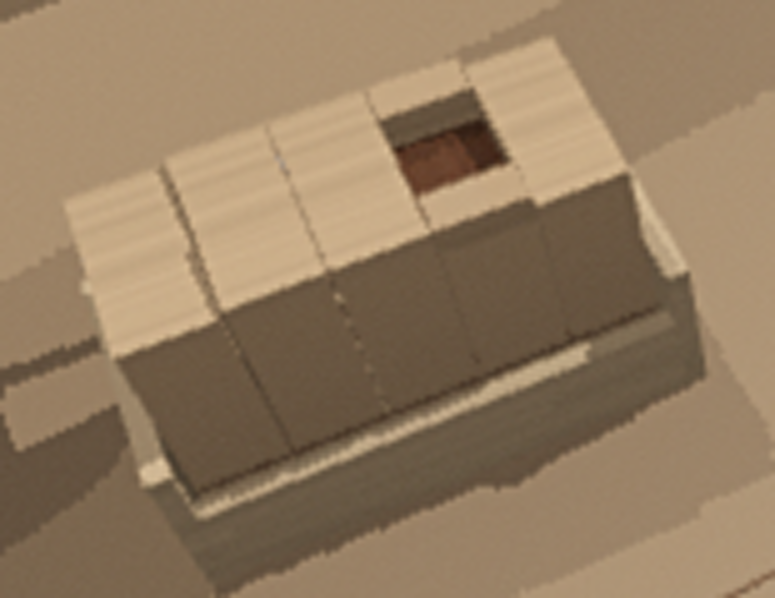

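Run:
```python
from h import *
T=lambda x,y,z:ray("top",(370+x/6,145+y/6),z)
S=lambda x,y,z:ray("scene",(130+x/5,200+y/4.6),z)
print("notched top FL FR BL BR");A=np.array([T(*p,.147) for p in[(253,340),(367,348),(262,101),(373,105)]]);print(A,A.mean(0))
print("row FL FR BL BR", np.array([T(148,97,.140),T(138,340,.140),T(697,130,.143),T(697,372,.143)]))
print("scene notched back-L.. (near cam=back)",np.array([S(*p,.147) for p in[(428,233),(530,200),(368,92),(462,62)]]))
R=np.array([T(75,497,.066),T(622,535,.066)]);print("rail",R,np.linalg.norm(R[1]-R[0]));d=R[0]-R[1];print("yaw of rail y axis",np.degrees(np.arctan2(-d[0],d[1])))
print("notch rim",np.array([T(*p,.147) for p in[(262,158),(360,162),(255,285),(357,290)]]))
```

```text
notched top FL FR BL BR
[[ 0.5352 -0.1927  0.147 ]
 [ 0.5335 -0.2302  0.147 ]
 [ 0.6149 -0.1964  0.147 ]
 [ 0.6144 -0.2333  0.147 ]] [ 0.5745 -0.2132  0.147 ]
row FL FR BL BR [[ 0.6168 -0.16    0.14  ]
 [ 0.5353 -0.1564  0.14  ]
 [ 0.6096 -0.343   0.143 ]
 [ 0.5285 -0.3406  0.143 ]]
scene notched back-L.. (near cam=back) [[ 0.6143 -0.2332  0.147 ]
 [ 0.6184 -0.1967  0.147 ]
 [ 0.5372 -0.227   0.147 ]
 [ 0.5402 -0.191   0.147 ]]
rail [[ 0.4883 -0.1485  0.066 ]
 [ 0.4789 -0.3434  0.066 ]] 0.1950936649765748
yaw of rail y axis -2.7451505828335754
notch rim [[ 0.5957 -0.1962  0.147 ]
 [ 0.5952 -0.2287  0.147 ]
 [ 0.5534 -0.1936  0.147 ]
 [ 0.5525 -0.2272  0.147 ]]
```

Request:
{"fn": "play_rows", "kwargs": {"deltas": [[0, 0, 0, 5.55, -2.5, 0, 0], [0, 0, 0, 5.55, -2.5, 0, 0], [0, 0, 0, 5.55, -2.5, 0, 0], [0, 0, 0, 5.55, -2.5, 0, 0], [0, 0, 0, 5.55, -2.5, 0, 0], [0, 0, 0, 5.55, -2.5, 0, 0], [0, 0, 0, 5.55, -2.5, 0, 0], [0, 0, 0, 5.55, -2.5, 0, 0]], "squeeze": 30}}

```text
time: 1.1
tcp_pos: [0.5768, -0.2128, 0.2308]
ee_rot: [[0.918, 0.396, -0.001], [0.396, -0.918, 0.0], [-0.0, -0.0, -1.0]]
force: [0.4, 0.3, 0.6]
finger_gap: -0.0001
```

Request:
{"fn": "play_rows", "kwargs": {"deltas": [[0, 0, -0.18, 0, 0, 0, 0], [0, 0, -0.18, 0, 0, 0, 0], [0, 0, -0.18, 0, 0, 0, 0], [0, 0, -0.18, 0, 0, 0, 0], [0, 0, -0.18, 0, 0, 0, 0], [0, 0, -0.18, 0, 0, 0, 0], [0, 0, -0.037, 0, 0, 0, 0], [0, 0, 0, 0, 0, 0, 0]]}}

```text
time: 2.1
tcp_pos: [0.5758, -0.2145, 0.231]
ee_rot: [[0.049, 0.999, -0.001], [0.999, -0.049, 0.0], [0.0, -0.001, -1.0]]
force: [0.5, 0.7, 0.5]
finger_gap: -0.0001
```

```bash
cat >> h.py <<'E'
from scipy.spatial.transform import Rotation as Ro
ps=np.radians(-2.7); EX=np.array([np.cos(ps),np.sin(ps),0]);EY=np.array([-np.sin(ps),np.cos(ps),0]);EZ=np.array([0,0,1.])
CASE=np.array([.5755,-.2128,.012]); PIV=CASE-.04*EX
def rel(o,Rt,pt):
    "turn (tool rotvec), shift cm in tool axes"
    R=o["ee_rot"];return Ro.from_matrix(R.T@Rt).as_rotvec(),R.T@(np.asarray(pt)-o["tcp_pos"])*100
E
python3 - <<'E'
from h import *;from station import ctrl
o=ctrl.get_obs();print(o["time"],o["tcp_pos"],o["ee_rot"],o["force"],o["finger_gap"])
Rt=np.c_[EY,EX,-EZ];p=CASE+[0,0,.119]
print(rel(o,Rt,p))
d=ctrl.get_image("top");cv2.imwrite("pics/t1.png",cv2.resize(d["img"][100:270,330:530,::-1],None,fx=3.5,fy=3.5))
E
```

```text
2.1 [ 0.5758 -0.2145  0.231 ] [[ 0.049   0.9988 -0.0005]
 [ 0.9988 -0.049   0.0003]
 [ 0.0002 -0.0005 -1.    ]] [0.4877 0.6978 0.5292] -5.307846458274458e-05
(array([-0.0005, -0.0002, -0.0019]), array([ 0.1709, -0.0305,  9.9951]))
```

Request:
{"fn": "play_rows", "kwargs": {"deltas": [[0, 0, 0, 0.1, 0, 2.5, 0], [0, 0, 0, 0, 0, 2.5, 0], [0, 0, 0, 0, 0, 2.0, 0], [0, 0, 0, 0, 0, 0.8, 0], [0, 0, 0, 0, 0, 0.8, 0], [0, 0, 0, 0, 0, 0.7, 0], [0, 0, 0, 0, 0, 0.7, 0], [0, 0, 0, 0, 0, 0, 0]]}}

```text
time: 3.15
tcp_pos: [0.5757, -0.2135, 0.1307]
ee_rot: [[0.047, 0.999, -0.001], [0.999, -0.047, 0.0], [0.0, -0.001, -1.0]]
force: [-0.2, -0.0, -0.3]
finger_gap: 0.0001
```

Run:
```python
from h import *;from station import ctrl
o=ctrl.get_obs();print(o["time"],o["tcp_pos"],o["force"])
d=ctrl.get_image("scene");cv2.imwrite("pics/s2.png",cv2.resize(d["img"][180:330,120:300,::-1],None,fx=4,fy=4))
# tipping rows: first forward 8 mm to touch the post, then rigid turn about PIV
R=np.c_[EY,EX,-EZ];p=o["tcp_pos"]-.0072*EX
th=.09
for k in range(8):
    Q=Ro.from_rotvec(-th*EY).as_matrix(); p2=PIV+Q@(p-PIV); R2=Q@R
    print(Ro.from_matrix(R.T@R2).as_rotvec(), R.T@(p2-p)*100); p,R=p2,R2
print(p)
```

```text
3.15 [ 0.5757 -0.2135  0.1307] [-0.1971 -0.0409 -0.2655]
[-0.09  0.   -0.  ] [-0.     -1.0804 -0.2486]
[-0.09  0.   -0.  ] [-0.     -1.0804 -0.2486]
[-0.09  0.   -0.  ] [-0.     -1.0804 -0.2486]
[-0.09 -0.   -0.  ] [-0.     -1.0804 -0.2486]
[-0.09 -0.   -0.  ] [-0.     -1.0804 -0.2486]
[-0.09  0.   -0.  ] [ 0.     -1.0804 -0.2486]
[-0.09  0.   -0.  ] [ 0.     -1.0804 -0.2486]
[-0.09 -0.   -0.  ] [-0.     -1.0804 -0.2486]
[ 0.4821 -0.209   0.123 ]
```

View pics/s2.png

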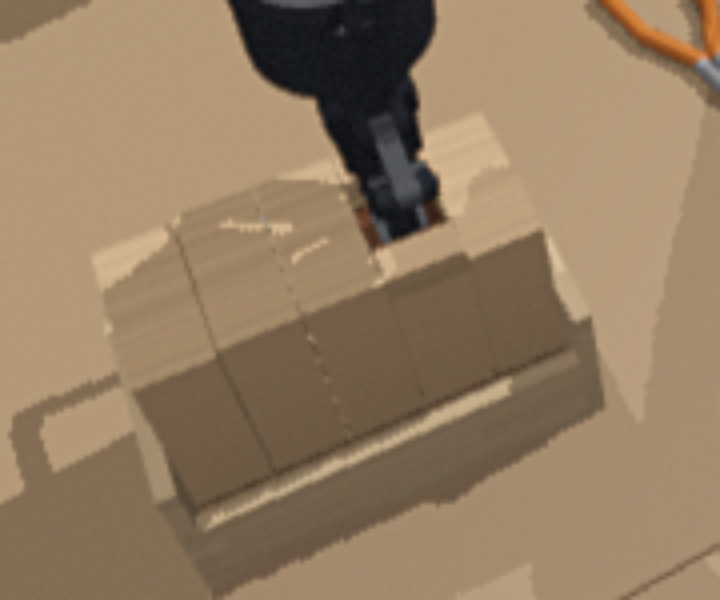

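The closed fingers sit centred in the notch with no contact force. Now I move forward to the post and tip the case.

Request:
{"fn": "play_rows", "kwargs": {"deltas": [[0, 0, 0, 0, -0.4, 0, 0], [0, 0, 0, 0, -0.4, 0, 0], [-0.06, 0, 0, 0, -0.72, -0.166, 0], [-0.06, 0, 0, 0, -0.72, -0.166, 0], [-0.06, 0, 0, 0, -0.72, -0.166, 0], [-0.06, 0, 0, 0, -0.72, -0.166, 0], [0, 0, 0, 0, 0, 0, 0]]}}

```text
time: 4.08
tcp_pos: [0.5378, -0.2118, 0.1353]
ee_rot: [[0.048, 0.97, 0.237], [0.999, -0.047, -0.011], [-0.0, 0.238, -0.971]]
force: [1.3, 0.2, -0.4]
finger_gap: -0.0001
```

Run:
```python
from h import *;from station import ctrl
o=ctrl.get_obs();print(o["time"],o["tcp_pos"],o["force"],np.arcsin(-o["ee_rot"][0,2]))
d=ctrl.get_image("scene");cv2.imwrite("pics/s3.png",cv2.resize(d["img"][160:330,120:300,::-1],None,fx=3.5,fy=3.5))
```

```text
4.075 [ 0.5378 -0.2118  0.1353] [ 1.3052  0.1703 -0.3564] -0.2395091683864899
```

View pics/s3.png

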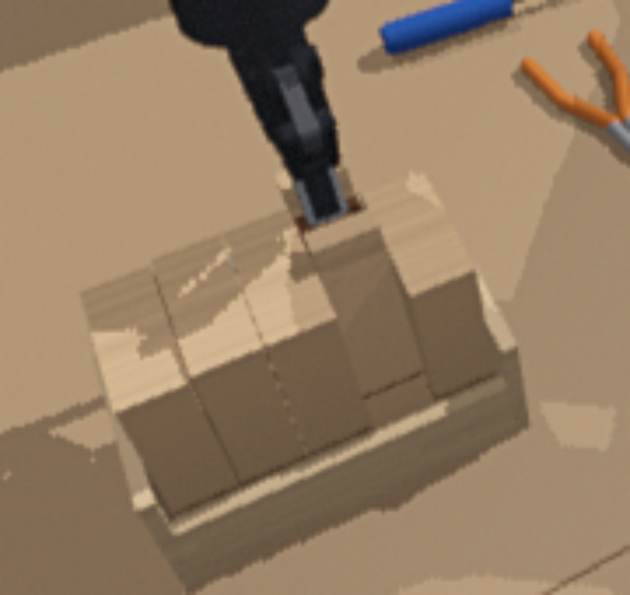

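The case tips cleanly and its neighbours stand still. I carry on past the balance point.

Request:
{"fn": "play_rows", "kwargs": {"deltas": [[-0.06, 0, 0, 0, -0.72, -0.166, 0], [-0.06, 0, 0, 0, -0.72, -0.166, 0], [-0.06, 0, 0, 0, -0.72, -0.166, 0], [-0.06, 0, 0, 0, -0.72, -0.166, 0], [-0.06, 0, 0, 0, -0.72, -0.166, 0], [-0.06, 0, 0, 0, -0.72, -0.166, 0], [-0.06, 0, 0, 0, -0.72, -0.166, 0], [0, 0, 0, 0, 0, 0, 0]]}}

```text
time: 5.12
tcp_pos: [0.4877, -0.2092, 0.1245]
ee_rot: [[0.048, 0.79, 0.611], [0.999, -0.039, -0.028], [0.001, 0.611, -0.791]]
force: [0.8, -0.2, 0.1]
finger_gap: 0.0002
```

Request:
{"fn": "play_rows", "kwargs": {"deltas": [[0, 0, 0, 0, 0, 0, 0], [0, 0, 0, 0, 0, -1.5, 0], [0, 0, 0, 0, 0, -2, 0], [0, 0, 0, 0, 0, -3, 0], [0, 0, 0, 0, 0, -5, 0], [0, 0, 0, 0, 0, -3, 0], [0, 0, 0, 0, 0, 0, 0]]}}

```text
time: 6.0
tcp_pos: [0.4002, -0.2068, 0.2442]
ee_rot: [[0.049, 0.787, 0.615], [0.999, -0.035, -0.034], [-0.006, 0.616, -0.788]]
force: [0.3, -1.2, -0.3]
finger_gap: -0.0001
```

Run:
```python
from h import *;from station import ctrl
o=ctrl.get_obs();print(o["time"],o["tcp_pos"],o["force"],np.arcsin(-o["ee_rot"][0,2]))
d=ctrl.get_image("scene");a=cv2.resize(d["img"][150:310,120:280,::-1],None,fx=4,fy=4)[:600]
e=ctrl.get_image("top");b=e["img"][140:260,350:510,::-1]; np.save("top3.npy",e["img"]);np.save("scene3.npy",d["img"])
b=cv2.resize(b,None,fx=5,fy=5)
cv2.imwrite("pics/s4.png",a);cv2.imwrite("pics/t4.png",b)
```

```text
6.0 [ 0.4002 -0.2068  0.2442] [ 0.3373 -1.2084 -0.3306] -0.6628101941134806
```

View pics/s4.png

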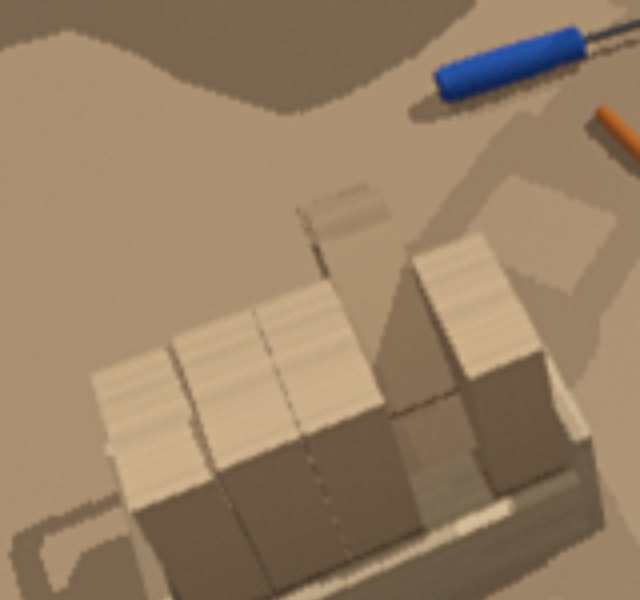

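View pics/t4.png

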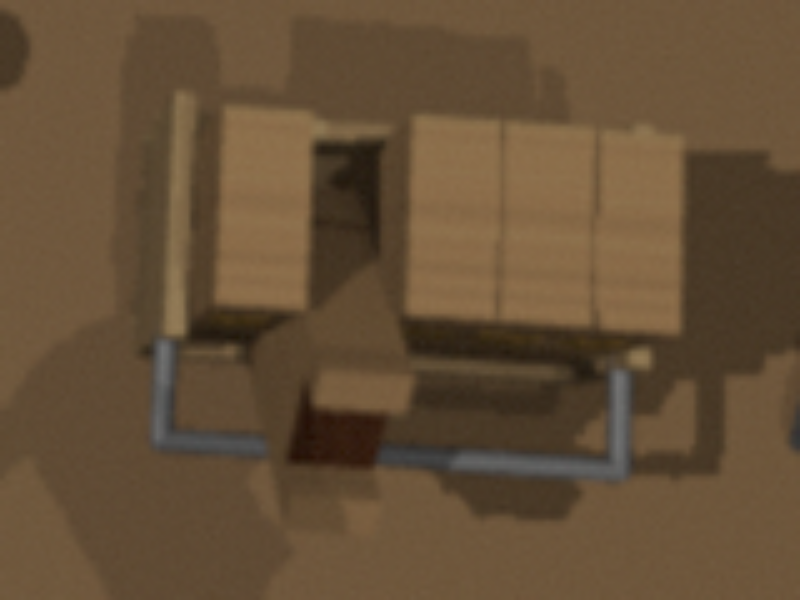

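Run:
```python
from h import *
P=lambda c:C[c][0]*0+np.array([[C[c][0],0,C[c][1]],[0,C[c][0],C[c][2]],[0,0,1]])@np.c_[C[c][3],C[c][4]]
tri=lambda a,b:(lambda x:x[:3,0]/x[3,0])(cv2.triangulatePoints(P("top"),P("scene"),np.array(a,float),np.array(b,float)))
X=tri((350+365.5/5,140+371.5/5),(120+354/4,150+225/4));d=X-PIV
print(X,d@EX,d@EY,d[2]," polar tilt",np.arctan2(d[2],d@EX)-np.arctan2(.135,.08), "r",np.hypot(d@EX,d[2]),np.hypot(.08,.135))
for t in np.arange(.64,.86,.03):
    c,s=np.cos(t),np.sin(t);W=lambda u,h:PIV+(u*c-h*s)*EX+np.array([0,0,u*s+h*c])
    print(round(t,2),*[((proj("top",W(u,.135))-[350,140])*5).round(0) for u in(.08,.062,.018)],((proj("scene",W(.08,.135))-[120,150])*4).round(0))
```

```text
[ 0.5113 -0.2106  0.1513] -0.0242018942406235 -0.0007773491992616535 0.1392569014462894  polar tilt 0.7070295030767981 r 0.14134431819233445 0.15692354826475216
0.64 [370. 345.] [361. 385.] [340. 480.] [346. 211.]
0.67 [369. 357.] [360. 396.] [339. 489.] [343. 206.]
0.7 [368. 369.] [359. 408.] [337. 498.] [341. 200.]
0.73 [367. 382.] [357. 419.] [335. 507.] [338. 195.]
0.76 [366. 394.] [356. 430.] [334. 515.] [336. 190.]
0.79 [365. 406.] [355. 441.] [332. 524.] [333. 186.]
0.82 [363. 418.] [353. 452.] [330. 532.] [331. 181.]
0.85 [362. 430.] [352. 463.] [328. 540.] [329. 177.]
```

Both views fit a lean of about 0.70 rad with the front edge still in place. Now I plan the side grasp.

```bash
cat >> h.py <<'E'
t=.70; CX=np.cos(t)*EX+np.sin(t)*EZ; CZ=-np.sin(t)*EX+np.cos(t)*EZ
RG=np.c_[CX,-EY,-CZ]
def G(u,h): return PIV+.0007*EY+u*CX+h*CZ
E
python3 - <<'E'
from h import *;from station import ctrl
o=ctrl.get_obs();print(o["q"]);print(rel(o,RG,G(.036,.20)));d=o["tcp_pos"]-PIV;print(d@CX,d@CZ)
E
```

```text
[-54.9796 -48.9869 135.3589  30.8229  71.0821 -56.5772]
(array([-0.0317,  0.0318,  1.5708]), array([ 0.1625, -0.4646,  6.2041]))
0.043147206900578904 0.26180254782859813
```

Request:
{"fn": "play_rows", "kwargs": {"deltas": [[0, 0, 0, 0.2, -0.5, 2, 0], [0, 0, 0.178, 0, 0, 2, 100], [0, 0, 0.178, 0, 0, 2, 100], [0, 0, 0.178, 0, 0, 0, 100], [0, 0, 0.178, 0, 0, 0, 100], [0, 0, 0.178, 0, 0, 0, 100], [0, 0, 0.178, 0, 0, 0, 100], [0, 0, 0.178, 0, 0, 0, 100]]}}

```text
time: 7.1
tcp_pos: [0.4326, -0.2038, 0.187]
ee_rot: [[0.766, 0.205, 0.61], [0.277, -0.961, -0.025], [0.581, 0.188, -0.792]]
force: [-0.9, 0.2, 0.1]
finger_gap: 0.0856
```

Request:
{"fn": "play_rows", "kwargs": {"deltas": [[0, 0.04, 0.178, 0, 0, 0, 100], [0, 0, 0.147, 0, 0, 0, 100], [0, 0, 0, 0, 0, 0, 100], [0, 0, 0, 0, 0, 0, 100]]}}

```text
time: 7.6
tcp_pos: [0.4327, -0.2043, 0.1884]
ee_rot: [[0.766, -0.039, 0.642], [-0.035, -0.999, -0.019], [0.642, -0.008, -0.767]]
force: [-0.0, 0.3, -0.3]
finger_gap: 0.0856
```

Run:
```python
from h import *;from station import ctrl
o=ctrl.get_obs();print(o["time"],o["q"],o["finger_gap"],o["force"]);print(rel(o,RG,G(.036,.08)))
```

```text
7.6 [-51.4785 -41.9034 137.3059  34.1037  60.9823  30.3172] 0.08555445157313282 [-0.0224  0.3098 -0.3387]
(array([-0.0111,  0.0027,  0.0014]), array([ 0.1523,  0.2388, 12.1315]))
```

Request:
{"fn": "play_rows", "kwargs": {"deltas": [[-0.011, 0, 0, 0.15, 0.24, 1, 100], [0, 0, 0, 0, 0, 2.5, 100], [0, 0, 0, 0, 0, 2.5, 100], [0, 0, 0, 0, 0, 2.1, 100], [0, 0, 0, 0, 0, 1.5, 100], [0, 0, 0, 0, 0, 1.5, 100], [0, 0, 0, 0, 0, 1, 100], [0, 0, 0, 0, 0, 0, 100]]}}

```text
time: 8.6
tcp_pos: [0.5113, -0.2106, 0.0969]
ee_rot: [[0.766, -0.047, 0.641], [-0.036, -0.999, -0.03], [0.642, 0.0, -0.767]]
force: [0.4, -0.5, 0.3]
finger_gap: 0.0855
```

Run:
```python
from h import *;from station import ctrl
o=ctrl.get_obs();print(o["time"],o["q"],o["finger_gap"],o["force"]);print(rel(o,RG,G(.036,.08)))
d=ctrl.get_image("top");cv2.imwrite("pics/t5.png",cv2.resize(d["img"][140:260,350:510,::-1],None,fx=5,fy=5))
```

```text
8.6 [-42.3296 -19.2624 132.5894  38.8701  40.725   26.1758] 0.08554060374003031 [ 0.3708 -0.5035  0.2934]
(array([0.0002, 0.0026, 0.    ]), array([-0.0145, -0.1481,  0.0556]))
```

View pics/t5.png

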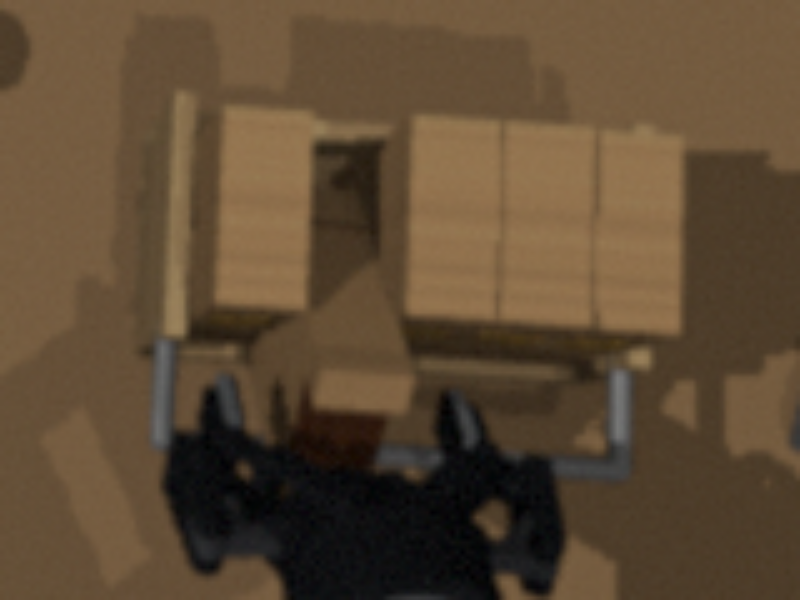

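The open fingers straddle the leaning case without contact. Now I close on it.

Request:
{"fn": "play_rows", "kwargs": {"deltas": [[0, 0, 0, 0, -0.15, 0, 100], [0, 0, 0, 0, 0, 0, 60], [0, 0, 0, 0, 0, 0, 30], [0, 0, 0, 0, 0, 0, 30], [0, 0, 0, 0, 0, 0, 30], [0, 0, 0, 0, 0, 0, 30], [0, 0, 0, 0, 0, 0, 30]], "squeeze": 50}}

```text
time: 9.52
tcp_pos: [0.5116, -0.2097, 0.0982]
ee_rot: [[0.764, -0.048, 0.643], [-0.036, -0.999, -0.032], [0.644, 0.001, -0.765]]
force: [-3.2, 1.2, 4.0]
finger_gap: 0.0355
```

Request:
{"fn": "play_rows", "kwargs": {"deltas": [[0, 0, 0, 0, 0, 0, 20], [0, 0, 0, 0, 0, 0, 20], [0, 0, 0, 0, 0, 0, 20]]}}

```text
time: 9.9
tcp_pos: [0.5116, -0.2097, 0.0982]
ee_rot: [[0.764, -0.048, 0.643], [-0.036, -0.999, -0.032], [0.644, 0.001, -0.765]]
force: [-3.4, 1.1, 5.6]
finger_gap: 0.0355
```

Request:
{"fn": "play_rows", "kwargs": {"deltas": [[0, 0, 0, 0.1, 0, -0.3, 20], [0, 0, 0, 0.1, 0, -0.6, 20], [0, 0, 0, 0.1, 0, -1.2, 20], [0, 0, 0, 0.1, 0, -1.5, 20], [0, 0, 0, 0.1, 0, -1.5, 20], [0, 0, 0, 0, 0, -1.5, 20], [0, 0, 0, 0, 0, -1.5, 20], [0, 0, 0, 0, 0, 0, 20]]}}

```text
time: 10.9
tcp_pos: [0.4627, -0.2074, 0.1632]
ee_rot: [[0.765, -0.049, 0.642], [-0.036, -0.999, -0.033], [0.643, 0.002, -0.766]]
force: [-0.1, 0.2, -2.7]
finger_gap: 0.035
```

Run:
```python
from h import *;from station import ctrl
o=ctrl.get_obs();print(o["time"],o["q"],o["finger_gap"],o["force"]);print(rel(o,RG,G(.036,.08)))
d=ctrl.get_image("scene");cv2.imwrite("pics/s6.png",cv2.resize(d["img"][120:320,100:300,::-1],None,fx=3,fy=3))
```

```text
10.9 [-47.3866 -34.6632 135.7883  34.2032  53.2368  30.7811] 0.03503567899108524 [-0.1353  0.1628 -2.7422]
(array([ 0.0029,  0.0012, -0.    ]), array([-0.546 , -0.0855,  8.2625]))
```

View pics/s6.png

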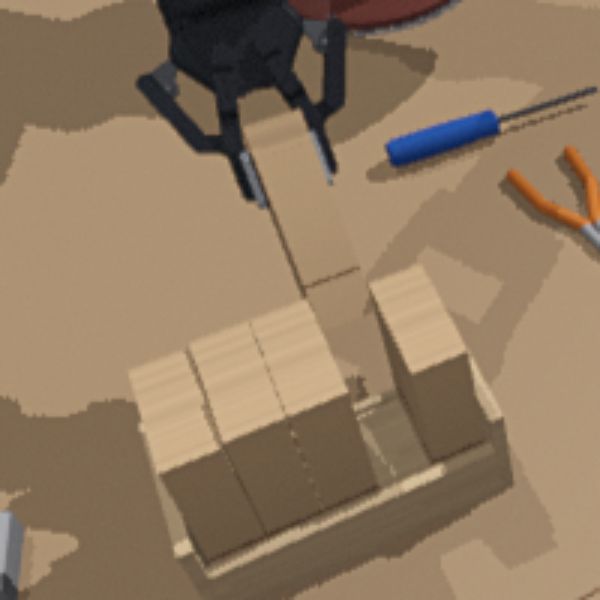

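Request:
{"fn": "play_rows", "kwargs": {"deltas": [[0, 0, 0, 1, 0, -1.2, 20], [0, 0, 0, 1.3, 0, -1.54, 20], [0, 0, 0, 1.3, 0, -1.54, 20], [0, 0, 0, 1.3, 0, -1.54, 20], [0, 0, 0, 1.3, 0, -1.54, 20], [0, 0, 0, 0.6, 0, -0.7, 20], [0, 0, 0, 0, 0, 0, 20]]}}

```text
time: 11.82
tcp_pos: [0.4636, -0.2073, 0.2695]
ee_rot: [[0.764, -0.048, 0.643], [-0.036, -0.999, -0.033], [0.644, 0.002, -0.765]]
force: [-0.4, -0.3, -2.9]
finger_gap: 0.0357
```

Run:
```python
from h import *;from station import ctrl
o=ctrl.get_obs();print(o["time"],o["tcp_pos"],o["q"],o["finger_gap"],o["force"]);print(rel(o,np.c_[EX,-EY,-EZ],[.47,0,.3]))
```

```text
11.825 [ 0.4636 -0.2073  0.2695] [-47.3015 -39.9595 128.6246  30.1537  63.7556  38.5808] 0.035742619184729506 [-0.4062 -0.3037 -2.8972]
(array([ 0.0023, -0.6997, -0.0005]), array([  1.7117, -20.7302,  -2.5941]))
```

Request:
{"fn": "play_rows", "kwargs": {"deltas": [[0, -0.1, 0, 0, 0, 0, 20], [0, -0.1, 0, 0, 0, 0, 20], [0, -0.1, 0, 0, 0, 0, 20], [0, -0.1, 0, 0, 0, 0, 20], [0, -0.1, 0, 0, 0, 0, 20], [0, -0.1, 0, 0, 0, 0, 20], [0, -0.1, 0, 0, 0, 0, 20], [0, 0, 0, 0, 0, 0, 20]]}}

```text
time: 12.82
tcp_pos: [0.4642, -0.2067, 0.267]
ee_rot: [[0.999, -0.047, -0.002], [-0.047, -0.999, 0.001], [-0.002, -0.001, -1.0]]
force: [-0.5, -0.2, -4.3]
finger_gap: 0.0351
```

Run:
```python
from h import *;from station import ctrl
o=ctrl.get_obs();print(o["time"],o["tcp_pos"],o["q"],o["finger_gap"],o["force"])
# tray axes yaw: TCP target so that case base centre (4 mm toward tool x; grip at u=.036 plus slip .005) is over tray centre
print(rel(o,np.c_[EX,-EY,-EZ],[.5498-.004,.2086,.27]))
```

```text
12.825 [ 0.4642 -0.2067  0.267 ] [-32.3879 -14.2643 105.1188  -0.0097  89.2752  60.3137] 0.03514913560027543 [-0.5074 -0.2222 -4.2815]
(array([-0.001 ,  0.0021, -0.    ]), array([  6.1903, -41.8644,  -0.2749]))
```

Request:
{"fn": "play_rows", "kwargs": {"deltas": [[0, 0, 0, 0.3, -2, 0, 20], [0, 0, 0, 0.7, -4, 0, 20], [0, 0, 0, 0.7, -5, 0, 20], [0, 0, 0, 0.7, -5, 0, 20], [0, 0, 0, 0.7, -5, 0, 20], [0, 0, 0, 0.7, -5, 0, 20], [0, 0, 0, 0.7, -5, 0, 20], [0, 0, 0, 0.7, -5, 0, 20]]}}

```text
time: 13.82
tcp_pos: [0.5324, 0.1515, 0.2675]
ee_rot: [[0.999, -0.049, -0.0], [-0.049, -0.999, 0.001], [-0.0, -0.001, -1.0]]
force: [0.5, -0.3, -2.3]
finger_gap: 0.0355
```

Request:
{"fn": "play_rows", "kwargs": {"deltas": [[0, 0, 0, 0.7, -4, 0, 20], [0, 0, 0, 0.3, -1.8, 0, 20], [0, 0, 0, 0, 0, 0, 20], [0, 0, 0, 0, 0, 2, 20], [0, 0, 0, 0, 0, 3, 20], [0, 0, 0, 0, 0, 3, 20], [0, 0, 0, 0, 0, 1, 20], [0, 0, 0, 0, 0, 0, 20]]}}

```text
time: 14.82
tcp_pos: [0.5448, 0.2064, 0.1768]
ee_rot: [[0.999, -0.05, -0.003], [-0.05, -0.999, -0.001], [-0.003, 0.002, -1.0]]
force: [0.6, -0.5, -2.5]
finger_gap: 0.035
```

Run:
```python
from h import *;from station import ctrl
o=ctrl.get_obs();print(o["time"],o["tcp_pos"],o["ee_rot"],o["finger_gap"],o["force"])
d=ctrl.get_image("scene");cv2.imwrite("pics/s7.png",cv2.resize(d["img"][60:260,290:490,::-1],None,fx=3,fy=3))
```

```text
14.825 [0.5448 0.2064 0.1768] [[ 0.9988 -0.0495 -0.0032]
 [-0.0495 -0.9988 -0.0015]
 [-0.0031  0.0016 -1.    ]] 0.03498767806475485 [ 0.5846 -0.4571 -2.5164]
```

View pics/s7.png

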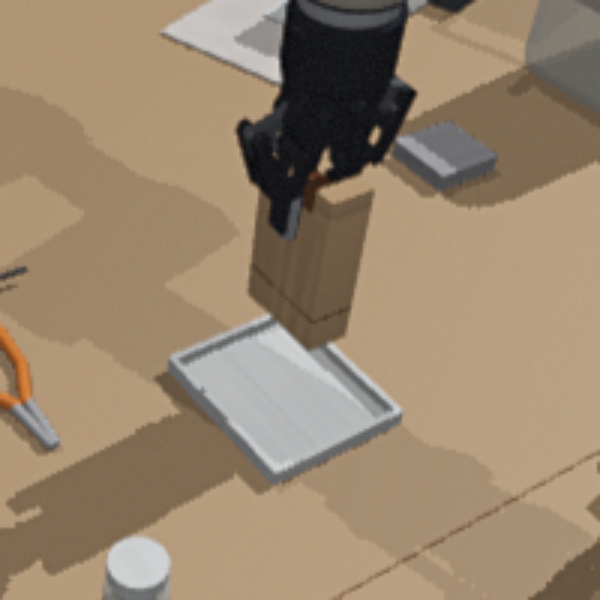

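The case hangs upright above the tray. Now I lower it, slowly near the floor.

Request:
{"fn": "play_rows", "kwargs": {"deltas": [[0, 0, 0, 0.1, -0.2, 2, 20], [0, 0, 0, 0, 0, 2, 20], [0, 0, 0, 0, 0, 2, 20], [0, 0, 0, 0, 0, 1.2, 20], [0, 0, 0, 0, 0, 0.6, 20], [0, 0, 0, 0, 0, 0.3, 20], [0, 0, 0, 0, 0, 0.3, 20], [0, 0, 0, 0, 0, 0, 20]]}}

```text
time: 15.88
tcp_pos: [0.5467, 0.2093, 0.0944]
ee_rot: [[0.999, -0.048, -0.001], [-0.048, -0.999, -0.001], [-0.001, 0.001, -1.0]]
force: [-0.3, -0.5, -3.2]
finger_gap: 0.0353
```

Request:
{"fn": "play_rows", "kwargs": {"deltas": [[0, 0, 0, 0, 0, 0.2, 20], [0, 0, 0, 0, 0, 0.2, 20], [0, 0, 0, 0, 0, 0.2, 20], [0, 0, 0, 0, 0, 0, 20]]}}

```text
time: 16.38
tcp_pos: [0.5467, 0.2093, 0.0886]
ee_rot: [[0.999, -0.048, -0.001], [-0.048, -0.999, -0.001], [-0.001, 0.001, -1.0]]
force: [-0.6, -0.8, 0.7]
finger_gap: 0.0351
```

Request:
{"fn": "play_rows", "kwargs": {"deltas": [[0, 0, 0, 0, 0, 0.1, 20], [0, 0, 0, 0, 0, 0.1, 20], [0, 0, 0, 0, 0, 0, 20]]}}

```text
time: 16.75
tcp_pos: [0.5476, 0.2093, 0.0882]
ee_rot: [[0.999, -0.048, 0.001], [-0.048, -0.999, -0.001], [0.001, 0.001, -1.0]]
force: [-0.7, -1.4, 6.9]
finger_gap: 0.0354
```

Request:
{"fn": "play_rows", "kwargs": {"deltas": [[0, 0, 0, 0, 0, 0, 45], [0, 0, 0, 0, 0, 0, 55], [0, 0, 0, 0, 0, 0, 75], [0, 0, 0, 0, 0, 0, 100], [0, 0, 0, 0, 0, 0, 100], [0, 0, 0, 0, 0, -0.5, 100], [0, 0, 0, 0, 0, -1.5, 100], [0, 0, 0, 0, 0, -3, 100]]}}

```text
time: 17.75
tcp_pos: [0.5457, 0.2091, 0.1361]
ee_rot: [[0.999, -0.048, -0.003], [-0.048, -0.999, -0.001], [-0.003, 0.002, -1.0]]
force: [0.9, -0.1, 0.4]
finger_gap: 0.0854
```

Request:
{"fn": "play_rows", "kwargs": {"deltas": [[0, 0, 0, 0, 0, -4, 100], [0, 0, 0, 0, 0, -5, 100], [0, 0, 0, -2, 0, -5, 100], [0, 0, 0, -5, 0, 0, 100], [0, 0, 0, -5, 0, 0, 100], [0, 0, 0, -5, 0, 0, 100], [0, 0, 0, 0, 0, 0, 100], [0, 0, 0, 0, 0, 0, 100]]}}

```text
time: 18.75
tcp_pos: [0.3773, 0.2177, 0.2775]
ee_rot: [[0.999, -0.048, 0.001], [-0.048, -0.999, -0.0], [0.001, 0.0, -1.0]]
force: [0.6, -0.9, -0.5]
finger_gap: 0.0852
```

Run:
```python
from h import *;from station import ctrl
o=ctrl.get_obs();print(o["time"],o["tcp_pos"],o["finger_gap"],o["force"])
a=ctrl.get_image("scene")["img"][100:320,130:440,::-1];b=ctrl.get_image("top")["img"][120:270,180:500,::-1]
a=cv2.resize(a,(451,320),interpolation=cv2.INTER_CUBIC);b=cv2.resize(b,(597,280),interpolation=cv2.INTER_CUBIC)
im=np.zeros((600,597,3),np.uint8);im[:320,:451]=a;im[320:]=b;cv2.imwrite("pics/f.png",im)
```

```text
18.75 [0.3773 0.2177 0.2775] 0.08519449203737331 [ 0.5612 -0.9239 -0.4523]
```

View pics/f.png

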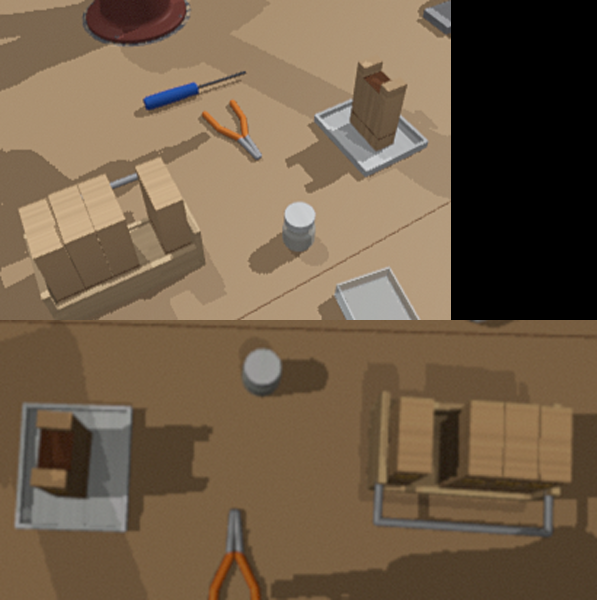

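Run:
```python
from h import *;from station import ctrl
X=ray("top",(207.3,189.1),.14);print(X, X-[.5498,.2086,.14])
if abs(X[:2]-[.5498,.2086]).max()<.03: ctrl.close_job();print("closed")
```

```text
[0.5517 0.2084 0.14  ] [ 0.0019 -0.0002  0.    ]
the job is handed in; nothing more can be done
closed
```

The notched case now stands upright in the aluminium tray, and I handed the job in at about 19 s. `ctrl.close_job()` reports no verdict.

I hooked the case by its notch with the fingers shut and tipped it about its front edge until it lay on the rail at roughly 0.70 rad. I then took it by its sides, pulled it out along its own axis and turned it upright. It went into the tray slowly; I let go at about 7 N of floor contact.

**Last checks:**
- **Placing:** the case's top is about 2 mm from the tray centre along x and under 1 mm along y, and it looks upright in both views.
- **Surroundings:** by eye, the other four cases stand in the rack and the jar and pliers look unmoved. I did not measure them again.
- **Gripper:** it is open and clear, with only noise on the force reading.

**Disagreement:** on the leaning case, my first reading of the scene view did not fit the top view. I had most likely taken a shadow line for the rear edge. Using the outline of the case instead, both views agreed on 0.70 rad.

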